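# Comb the chopsticks into two neat rows

### The job

Take the rake from its sloping stand and use it to comb the scattered chopsticks in each bay of the tray into a neat, close row against the near rim (the one on the robot's side), all lying flat and parallel to that rim; do not touch the chopsticks with the gripper. Then put the rake back in its stand, leaning as you found it, and let go. Keep each chopstick in its own bay and leave the other things on the table alone.

Things in the scene. Friction and masses are not known exactly. Their poses are not given: they have to be found in the camera images.
- tray: white tray fixed to the table, 231 (x, away from the robot) x 324 mm (y). Origin: centre of its underside. Floor top at z = 6 mm; rim and divider 20 mm high, 8 mm thick. The divider (along x, at y = 0) makes a left (+y) and a right bay, each 215 (x) x 150 mm (y) inside, centred at y = +-79 mm. Inner faces of near/far rim: x = -107.5/+107.5 mm. At the start 30 mm of floor along the far rim is free.
- stand: grey stand fixed beside the tray: foot 110 (x) x 130 (y) x 8 mm, origin at the centre of its underside. Its trough's top leans 30 degrees from vertical to the stand's -x (to the robot). Square to the slope it is 35 mm wide between the rest (-x side, 58 mm up the slope from its floor) and the lip (+x side, 16 mm up); 114 mm long in y. The rake stands on its floor, leaning on the rest.
- slot (a point): point on the stand's trough floor, 15 mm (square to the slope) from the rest, 20 mm from the lip, midway along y. Axes as the stand's (z up). At home the rake's origin is about 8 mm from it, towards the rest.
- rake: loose hand rake like a toothed bench scraper, 120 g: flat light-wood grip 104 (y) x 14 mm (x), z = 42 to 120 mm, over a steel head 110 x 14 mm with five teeth 12 mm wide, 10 thick, 23 long. Origin: middle of the teeth's tips; z up the grip. Same back to front. Grip it across its thickness (x), best at z = 95 mm, above the stand's rest; in the stand it leans 30 degrees, so the gripper must too.
- water_glass: bystander: clear glass, 76 mm across, 86 mm high, near the table's front edge; origin at the centre of its underside
- espresso_cup: bystander: small cup with handle, 63 x 91 x 49 mm, beyond the tray; origin near the centre of its underside
- salt_shaker: bystander: salt shaker, 44 mm across, 90 mm high, beyond the tray; origin at the centre of its underside
- stick_left1: dark-brown wooden chopstick, straight, square in section, 10 x 10 x 130 mm, about 20 g; all six are alike. Origin at the centre of its underside, y along its length, z up. It starts askew (up to 25 degrees) in the left bay, nearest to the near rim.
- stick_left2: dark-brown wooden chopstick, straight, square in section, 10 x 10 x 130 mm, about 20 g; all six are alike. Origin at the centre of its underside, y along its length, z up. It starts askew (up to 25 degrees) in the left bay, in the middle of the three there.
- stick_left3: dark-brown wooden chopstick, straight, square in section, 10 x 10 x 130 mm, about 20 g; all six are alike. Origin at the centre of its underside, y along its length, z up. It starts askew (up to 25 degrees) in the left bay, farthest from the near rim.
- stick_right1: dark-brown wooden chopstick, straight, square in section, 10 x 10 x 130 mm, about 20 g; all six are alike. Origin at the centre of its underside, y along its length, z up. It starts askew (up to 25 degrees) in the right bay, nearest to the near rim.
- stick_right2: dark-brown wooden chopstick, straight, square in section, 10 x 10 x 130 mm, about 20 g; all six are alike. Origin at the centre of its underside, y along its length, z up. It starts askew (up to 25 degrees) in the right bay, in the middle of the three there.
- stick_right3: dark-brown wooden chopstick, straight, square in section, 10 x 10 x 130 mm, about 20 g; all six are alike. Origin at the centre of its underside, y along its length, z up. It starts askew (up to 25 degrees) in the right bay, farthest from the near rim.

How it is judged:
By the outcome, as a careful person would: the job done as asked, in the order asked, and still so for the second after the job is handed in, with the robot touching nothing.
It also fails if it takes over 59 s, if anything falls off the work surface, if the arm or the gripper's body presses on something with over 40 N, if the wrist force passes 120 N, or if a joint passes its speed limit or range.

### The arm

A 6-joint arm with a two-finger parallel gripper is mounted at the origin on a cart in front of the work surface, level with it; the furniture and walls round the work are solid. World frame = base frame: x ahead of the robot, y to its left, z up, the work surface at z = 0. Lengths are in m, angles in rad, forces in N, time in s.
With the tool pointing down it reaches from about 0.225 to 0.875 m from the base axis. Payload 3.4 kg.
Tool frame: the origin (TCP) lies on the front face of the gripper's body, between the roots of the fingers; the fingertips stand 73 mm ahead of it and the grasp point (between the pads) lies 54 mm ahead of it; z points along the fingers, y is the line along which they close (so a half turn about z gives the same grasp; the last joint's range is limited). The gripper opens to 85 mm and grips with 20 to 120 N. Pads are 22 mm wide; open, the fingers measure 114 mm over their backs; the gripper's body (76 mm by 85 mm) begins 54 mm behind the grasp point. The pads swing forward as they close: fully open they stand 13 mm farther back than shut.
Start: joints at [-1.299, 0.276, 1.505, -0, 1.361, -0.121], TCP at [0.22, -0.531, 0.304] pointing down, gripper open.
Joint ranges: [-2.89, 2.89], [-0.75, 2.08], [0.22, 2.7], [-1.18, 4.32], [0.11, 2.71], [-2.7, 2.7]. Speed limits (rad/s): [2.57, 2.57, 3.14, 3.14, 3.14, 3.14].

### API

Orientations are given as a unit quaternion [x, y, z, w].
In Python, from rig import robot gives the robot as it stands.
- The arm moves only by the tool nudge_tcp, called after "Emit:" in YAML: its name, and indented under it one key for each argument. Schema: {"type":"object","properties":{"segments":{"type":"string"},"clamp_n":{"type":"number"},"only":{"type":"string"},"quiet":{"type":"boolean"},"lines":{"type":"string"}},"required":["segments"],"additionalProperties":false}. segments is a string of 1 to 12 rows, parted by semicolons, with the numbers parted by commas; each row has 7 numbers: the opening from 0.0 (shut) to 1.0 (fully open), then dx, dy, dz in m, then a rotation vector rx, ry, rz in rad; each row is the pose to reach, as a shift and turn from the pose commanded when the call began, along the tool's axes at that moment; what a row does not reach only later rows make up. A row lasts 1/10 s, in which the tool goes at most 0.05 m and 0.15 rad, less where a joint would pass 70% of its speed; a pose out of reach is approached as far as the arm can. The fingers move at their own pace and stop on an object; clamp_n is the grip in N (left out, the last holds). Time passes only in rows, so rows that do not move let the fingers close. The tool returns the time, the measured TCP pose, the force, the opening and the grip force at its end. only (a regular expression) keeps the lines of the reply that match it, lines (a string "A,B") keeps lines A to B, and quiet returns only ok. Input that does not fit is refused with a message, and nothing moves.
- robot.sense(): the state, without advancing time (a new reading comes with each control period).
- robot.grab_frame(name): name is "scene" or "top" or "wrist"; returns a dict with "image" (384x512x3 uint8, red, green, blue), "mtx" (3x3 intrinsics, pixels), "rvec" (rotation vector, rad) and "tvec" (3), from world to camera coordinates, as OpenCV has them. Camera axes: x right, y down, z forward; pixel columns grow to the right and rows downward; lengths in m; the calibration is good to about 2 mm. A picture is of the moment at which its call begins. There is no depth.
- robot.hand_in(): hands the job in; it is judged then, once.
The state is a dict: "clock": time; "qpos": joint angles; "joint_vel": joint speeds; "tau": joint torques, N m; "eef_pos": TCP position; "eef_rot": TCP orientation; "ft_force": force on the tool from outside, world axes, zero at the start; "wrist_torque": the same for the moment, N m; "finger_gap": opening from 0.0 (shut) to 1.0 (fully open); "gripper_force": force on a finger pad.
Only numpy, scipy, OpenCV 4.12 (cv2) and the standard library are available. Lean on these libraries where they do the work, as an engineer would, in place of code of your own. Each camera call takes 0.05 s, during which the arm holds its last target. There are 200 camera calls.

## Working session

There is one attempt and no reset: what is moved stays moved. The work goes in short steps, Python scripts to look and compute and a tool call to move; the robot and the scene stay as the last step left them, time stands still between calls to the robot, and variables do not carry over. Pictures are saved under pics/ and viewed, at most 10 in all, crops included, and the job is handed in when it is done.

```bash
ls; mkdir -p pics
```

Run:
```python
from rig import robot
import cv2,pickle
d={}
for n in("scene","top"):
    f=robot.grab_frame(n);d[n]=f;cv2.imwrite(f"pics/{n}0.png",f["image"][:,:,::-1])
    print(n,f["mtx"],f["rvec"],f["tvec"])
pickle.dump(d,open("f0.pkl","wb"))
s=robot.sense();print(s)
```

```text
pics
rig.py
scene [[364.92336862   0.         251.60247594]
 [  0.         364.92336862 190.2741372 ]
 [  0.           0.           1.        ]] [ 2.606414    0.1683951  -0.05398397] [-0.51849342 -0.06041508  1.03055905]
top [[448.31167018   0.         254.73270548]
 [  0.         448.31167018 187.30782834]
 [  0.           0.           1.        ]] [ 2.20822642 -2.18012335  0.06649689] [-0.0393609   0.51886353  1.18895238]
{'clock': 0.1, 'qpos': array([-1.29899962e+00,  2.76550974e-01,  1.50606323e+00, -1.92431881e-05,
        1.36073166e+00, -1.21005717e-01]), 'joint_vel': array([ 0.00045298, -0.00051757, -0.00323369, -0.00082328,  0.00033887,
       -0.00100392]), 'tau': array([ 1.65435926e-03, -4.17699373e+01, -2.46402651e+01, -1.35877021e-04,
        5.73945974e-03, -2.75141254e-06]), 'eef_pos': array([ 0.21998116, -0.53084174,  0.30309257]), 'eef_rot': array([ 9.80774428e-01,  1.95142903e-01, -7.54107147e-05, -8.73401316e-04]), 'ft_force': array([-0.53018342,  0.18197513, -0.90883721]), 'wrist_torque': array([-0.03820112, -0.00898953,  0.00437281]), 'gripper_force': 0.0, 'finger_gap': 0.9980647573673617}
```

View pics/scene0.png

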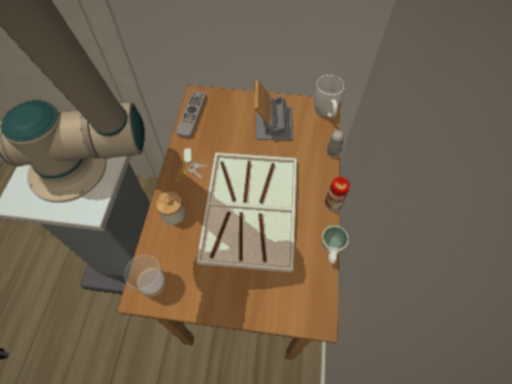

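View pics/top0.png

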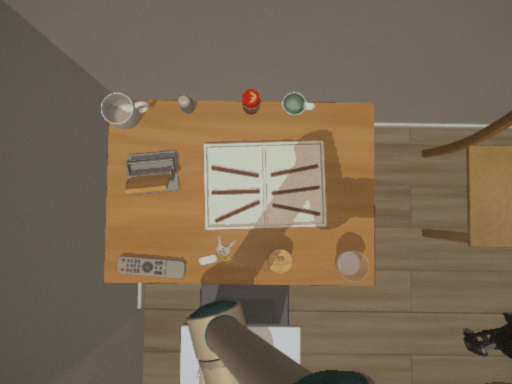

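The top view shows the tray at about (205-325, 141-228), with three sticks per bay. The stand and leaning rake are at (128-178, 152-193), with the wood grip's top at (127-168, 183). In the scene view the rake is at (262, 100) and the tray at (202-297, 155-268).

Create h.py:
```python
import numpy as np,cv2
from scipy.spatial.transform import Rotation as R
def ray(f,p):
    M=cv2.Rodrigues(np.array(f["rvec"],float))[0];t=np.array(f["tvec"],float).ravel()
    u=cv2.undistortPoints(np.array([[p]],float),f["mtx"],None)[0,0]
    d=M.T@np.r_[u,1];return -M.T@t,d/np.linalg.norm(d)
def onz(f,p,z):
    c,d=ray(f,p);return c+d*(z-c[2])/d[2]
def tri(f1,p1,f2,p2):
    a,d=ray(f1,p1);b,e=ray(f2,p2)
    s=np.linalg.lstsq(np.c_[d,-e],b-a,rcond=None)[0]
    P,Q=a+d*s[0],b+e*s[1];return (P+Q)/2,np.linalg.norm(P-Q)
def proj(f,X): return cv2.projectPoints(np.array(X,float).reshape(-1,3),np.array(f["rvec"],float),np.array(f["tvec"],float),f["mtx"],None)[0][:,0]
def goal(s,pos,rot):
    """shift and turn in tool axes from sensed s to TCP pos, Rotation rot"""
    r=R.from_quat(s["eef_rot"]);return r.inv().apply(pos-s["eef_pos"]),(r.inv()*rot).as_rotvec()
```

Run:
```python
from h import *
import pickle
d=pickle.load(open("f0.pkl","rb"))
def cnt(f,lo,hi,box):
    im=cv2.cvtColor(f["image"],cv2.COLOR_RGB2HSV);m=cv2.inRange(im,lo,hi)
    k=np.zeros_like(m);x0,y0,x1,y1=box;k[y0:y1,x0:x1]=m[y0:y1,x0:x1];return k
for n,box in(("top",(195,130,335,240)),("scene",(195,145,305,275))):
    f=d[n];m=cnt(f,(0,0,95),(180,75,255),box)
    m=cv2.morphologyEx(m,cv2.MORPH_CLOSE,np.ones((9,9)))
    c=max(cv2.findContours(m,0,1)[0],key=cv2.contourArea)
    q=cv2.approxPolyDP(c,8,True)[:,0];print(n,len(q),q.tolist())
    for p in q: print(onz(f,p,.02).round(4))
a=cv2.resize(d["top"]["image"][145:200,120:185],None,fx=6,fy=6,interpolation=2)
b=cv2.resize(d["scene"]["image"][78:143,245:300],None,fx=6,fy=6,interpolation=2)
o=np.zeros((390,800,3),np.uint8);o[:330,:390]=a;o[:,400:730]=b
cv2.imwrite("pics/stand.png",o[:,:,::-1])
```

```text
top 6 [[322, 141], [204, 144], [205, 229], [219, 239], [223, 228], [325, 225]]
[ 0.6462 -0.2121  0.02  ]
[0.6338 0.1051 0.02  ]
[0.4063 0.0981 0.02  ]
[0.3803 0.0604 0.02  ]
[0.4096 0.0503 0.02  ]
[ 0.4209 -0.2211  0.02  ]
scene 9 [[195, 163], [199, 177], [200, 165], [211, 166], [197, 262], [291, 271], [296, 159], [216, 152], [212, 165]]
[0.3576 0.0519 0.02  ]
[0.378 0.008 0.02 ]
[0.3728 0.047  0.02  ]
[0.4036 0.0476 0.02  ]
[ 0.4219 -0.2282  0.02  ]
[ 0.6454 -0.2214  0.02  ]
[0.6348 0.1008 0.02  ]
[0.4088 0.0964 0.02  ]
[0.4058 0.0512 0.02  ]
```

View pics/stand.png

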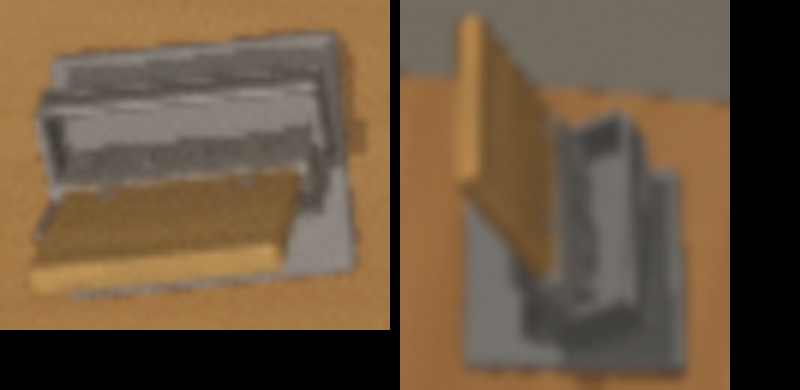

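The crop shows the grip's pale end face: in the top part it spans (33,262)-(285,242) and (30,290)-(280,268). In the scene part it spans (463,15)-(457,182) and (487,18)-(478,185). The grey foot's corners are also visible, so I'll triangulate these points.

Run:
```python
from h import *
import pickle
d=pickle.load(open("f0.pkl","rb"));T,S=d["top"],d["scene"]
t=lambda u,v:((u+.5)/6-.5+120,(v+.5)/6-.5+145)
s=lambda u,v:((u-400+.5)/6-.5+245,(v+.5)/6-.5+78)
for n,a,b in(("+y front",(34,263),(487,17)),("-y front",(285,243),(478,184)),("+y back",(31,291),(462,16)),("-y back",(278,268),(456,180))):
    X,e=tri(T,t(*a),S,s(*b));print(n,X.round(4),round(e,4))
print("foot, top z=.008")
for p in((52,57),(338,33),(355,268)):print(onz(T,t(*p),.008).round(4))
print("foot, scene")
for p in((678,175),(685,370),(465,365)):print(onz(S,s(*p),.008).round(4))
for a,b in(((338,33),(685,370)),((355,268),(465,365))):print(tri(T,t(*a),S,s(*b)))
```

```text
+y front [0.507  0.2836 0.1234] 0.0014
-y front [0.516  0.1823 0.12  ] 0.0001
+y back [0.4954 0.285  0.1215] 0.0007
-y back [0.5057 0.1853 0.1181] 0.0002
foot, top z=.008
[0.6054 0.311  0.008 ]
[0.618  0.1822 0.008 ]
[0.5118 0.1722 0.008 ]
foot, scene
[0.6061 0.3055 0.008 ]
[0.6192 0.1786 0.008 ]
[0.5122 0.1681 0.008 ]
(array([0.61912101, 0.1833463 , 0.00196675]), np.float64(0.0004786111961008801))
(array([0.51187071, 0.17316614, 0.00174762]), np.float64(0.0005454892763435699))
```

Add to h.py:
```python
YS=.098; YT=.040
def frame(yaw,tilt):
    """tool rotation gripping the rake: tool y = rake x, tool z = -rake z; tilt leans the top to -x"""
    return R.from_euler("ZY",[yaw,-tilt])*R.from_matrix(np.array([[0,1,0],[1,0,0],[0,0,-1.]]))
def rep(pos,rot):
    from rig import robot
    s=robot.sense();a,b=goal(s,np.array(pos),rot);print(a.round(4),b.round(4),"t",round(s["clock"],2));return s
```

Run:
```python
from h import *
r=frame(YS,np.pi/6);print(r.as_matrix().round(3))
z=r.apply([0,0,1]);g=np.array([.5184,.2352,.0992]);p=g-z*.154;print(p)
rep(p,r)
```

```text
[[-0.098  0.862  0.498]
 [ 0.995  0.085  0.049]
 [-0.     0.5   -0.866]]
[0.44176946 0.22766607 0.23256791]
[ 0.4952 -0.6157  0.0717] [-0.4513  0.3324 -1.2455] t 0.1
```

Emit:
nudge_tcp:
  segments: "0.7,0.495,-0.616,0.072,-0.451,0.332,-1.246;0.7,0.495,-0.616,0.072,-0.451,0.332,-1.246;0.7,0.495,-0.616,0.072,-0.451,0.332,-1.246;0.7,0.495,-0.616,0.072,-0.451,0.332,-1.246;0.7,0.495,-0.616,0.072,-0.451,0.332,-1.246;0.7,0.495,-0.616,0.072,-0.451,0.332,-1.246;0.7,0.495,-0.616,0.072,-0.451,0.332,-1.246;0.7,0.495,-0.616,0.072,-0.451,0.332,-1.246;0.7,0.495,-0.616,0.072,-0.451,0.332,-1.246;0.7,0.495,-0.616,0.072,-0.451,0.332,-1.246;0.7,0.495,-0.616,0.072,-0.451,0.332,-1.246;0.7,0.495,-0.616,0.072,-0.451,0.332,-1.246"
  clamp_n: 80

```text
clock: 1.3
eef_pos: [0.38, 0.0173, 0.2509]
eef_rot: [0.649, 0.716, 0.19, 0.174]
ft_force: [0.3, -0.5, -0.3]
finger_gap: 0.699
gripper_force: 0.0
```

```bash
python3 -c "
from h import *
r=frame(YS,np.pi/6);rep([.4418,.2277,.2326],r)"
```

```text
[0.2035 0.0621 0.0561] [-0.0031  0.0029  0.0003] t 1.3
```

Emit:
nudge_tcp:
  segments: "0.7,0.204,0.062,0.056,0,0,0;0.7,0.204,0.062,0.056,0,0,0;0.7,0.204,0.062,0.056,0,0,0;0.7,0.204,0.062,0.056,0,0,0;0.7,0.204,0.062,0.056,0,0,0;0.7,0.204,0.062,0.056,0,0,0;0.7,0.204,0.062,0.056,0,0,0"

```text
clock: 2.0
eef_pos: [0.4428, 0.2297, 0.2323]
eef_rot: [0.647, 0.718, 0.19, 0.173]
ft_force: [0.1, -0.5, -0.9]
finger_gap: 0.703
gripper_force: 0.0
```

Run:
```python
from h import *
from rig import robot
import pickle
rep([.4418,.2277,.2326],frame(YS,np.pi/6))
f=robot.grab_frame("wrist");pickle.dump(f,open("w1.pkl","wb"));cv2.imwrite("pics/w1.png",f["image"][:,:,::-1])
r=frame(YS,np.pi/6);z=r.apply([0,0,1]);y=r.apply([0,1,0]);x=r.apply([1,0,0]);c=np.array([.506,.234,.1208])
print(proj(f,[c+a*x*.052+b*y*.007 for a in(-1,1) for b in(-1,1)]).round(1).tolist())
```

```text
[-0.0019 -0.0009 -0.0009] [-0.0039  0.0001  0.0048] t 2.0
[[243.2, 269.9], [260.2, 270.0], [242.4, 142.7], [262.1, 142.8]]
```

View pics/w1.png

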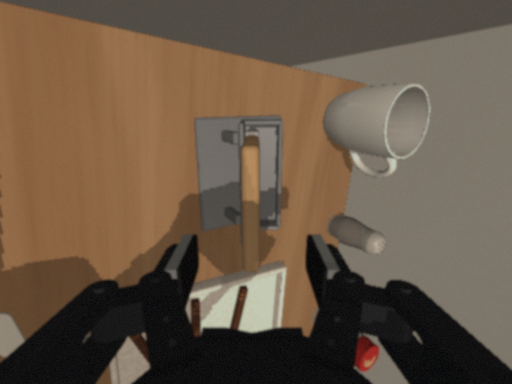

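The wrist view shows the rake's end at columns 242-260 and rows 137-271, against a prediction of 243-260 and 142-270. The triangulation holds, so I'll descend along the tool axis and grip.

Emit:
nudge_tcp:
  segments: "0.7,-0.002,0,0.03,0,0,0.004;0.7,-0.002,0,0.06,0,0,0.004;0.7,-0.002,-0.001,0.085,0,0,0.004;0.7,-0.002,-0.001,0.099,0,0,0.004;0.7,-0.002,-0.001,0.099,0,0,0.004;0.0,-0.002,-0.001,0.099,0,0,0.004;0.0,-0.002,-0.001,0.099,0,0,0.004;0.0,-0.002,-0.001,0.099,0,0,0.004;0.0,-0.002,-0.001,0.099,0,0,0.004;0.0,-0.002,-0.001,0.099,0,0,0.004"
  clamp_n: 80

```text
clock: 3.05
eef_pos: [0.4911, 0.2292, 0.1479]
eef_rot: [0.65, 0.714, 0.191, 0.174]
ft_force: [-1.7, -1.6, 6.3]
finger_gap: 0.157
gripper_force: 78.4
```

```bash
python3 -c "
from h import *
r=frame(YS,np.pi/6);g=np.array([.5184,.2352,.0992]);s=rep(g-.054*r.apply([0,0,1]),r);print(s['eef_pos'],s['ft_force'],s['wrist_torque'])"
```

```text
[ 0.0033 -0.0003  0.002 ] [-0.0007  0.002  -0.0034] t 3.05
[0.49106709 0.22917891 0.14788218] [-1.65888266 -1.62174764  6.30314211] [-0.27230903 -0.29141872 -0.08111183]
```

Gripped: the opening reads about 13.4 mm, against 14 mm expected. Next I'll lift out along the slope.

Emit:
nudge_tcp:
  segments: "0,0,0,-0.02,0,0,0;0,0,0,-0.05,0,0,0;0,0,0,-0.08,0,0,0;0,0,0,-0.11,0,0,0;0,0,0,-0.13,0,0,0;0,0,0,-0.13,0,0,0"
  clamp_n: 110

```text
clock: 3.65
eef_pos: [0.4255, 0.2233, 0.2616]
eef_rot: [0.65, 0.714, 0.192, 0.174]
ft_force: [1.0, 0.4, -0.5]
finger_gap: 0.149
gripper_force: 108.0
```

Run:
```python
from h import *
r=frame(YT,0);s=rep([.6138,.0225,.26],r);print(s["eef_rot"],s["ft_force"])
```

```text
[-0.2176  0.1453  0.0854] [ 0.5236 -0.0154  0.0526] t 3.65
[0.650199   0.71429104 0.19190099 0.17379179] [ 0.98224309  0.39591125 -0.52709502]
```

Emit:
nudge_tcp:
  segments: "0,-0.218,0.145,0.085,0.524,-0.015,0.053;0,-0.218,0.145,0.085,0.524,-0.015,0.053;0,-0.218,0.145,0.085,0.524,-0.015,0.053;0,-0.218,0.145,0.085,0.524,-0.015,0.053;0,-0.218,0.145,0.085,0.524,-0.015,0.053;0,-0.218,0.145,0.085,0.524,-0.015,0.053;0,-0.218,0.145,0.085,0.524,-0.015,0.053;0,-0.218,0.145,0.085,0.524,-0.015,0.053"

```text
clock: 4.45
eef_pos: [0.6138, 0.0207, 0.2549]
eef_rot: [0.694, 0.72, -0.003, -0.003]
ft_force: [0.3, -0.1, -1.2]
finger_gap: 0.149
gripper_force: 107.6
```

Run:
```python
from h import *
from rig import robot
import pickle
r=frame(YT,0);s=rep([.6138,.0225,.185],r);print(s["eef_pos"],s["ft_force"],s["wrist_torque"])
d={}
o=[]
for n,(y0,y1,x0,x1) in(("top",(120,250,190,345)),("scene",(80,275,190,345))):
    f=robot.grab_frame(n);d[n]=f;o.append(cv2.resize(f["image"][y0:y1,x0:x1],None,fx=2.5,fy=2.5,interpolation=2))
    
    c=s["eef_pos"]+r.apply([0,0,.149]);print(n,proj(f,[c+r.apply([a*.055,0,0]) for a in(-1,1)]).round(1).tolist())
f=robot.grab_frame("wrist");d["wrist"]=f
pickle.dump(d,open("f2.pkl","wb"))
h=max(i.shape[0] for i in o);cv2.imwrite("pics/c2.png",np.hstack([cv2.copyMakeBorder(i,0,h-i.shape[0],0,5,0) for i in o])[:,:,::-1])
```

```text
[0.0019 0.0007 0.0699] [-0.0086  0.001  -0.003 ] t 4.45
[0.61377201 0.02067771 0.25489326] [ 0.27679886 -0.07777836 -1.20469225] [ 0.01809343 -0.04911642  0.03711087]
top [[256.0, 146.6], [211.9, 147.7]]
scene [[287.8, 183.1], [289.5, 146.6]]
```

View pics/c2.png

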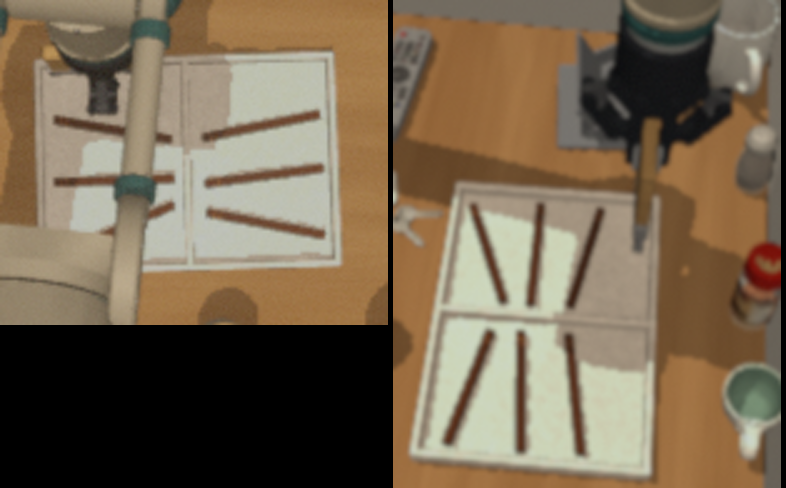

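The rake hangs upright above the left bay's free strip. Its lower end is at scene crop (638,250), matching the prediction. The tray corners are clear at scene (458,185), (659,198), (412,455) and (650,475), so I'll refine the tray pose.

Run:
```python
from h import *
import pickle
d=pickle.load(open("f2.pkl","rb"));T,S=d["top"],d["scene"]
t=lambda u,v:((u+.5)/2.5-.5+190,(v+.5)/2.5-.5+120)
s=lambda u,v:((u-393+.5)/2.5-.5+190,(v+.5)/2.5-.5+80)
import itertools
L={"NL":(.1155*-1,.162),"FL":(.1155,.162),"FR":(.1155,-.162),"NR":(-.1155,-.162)}
P={("T","FL"):t(36,60),("T","FR"):t(333,53),("T","NR"):t(341,265),("S","NL"):s(458,184),("S","FL"):s(660,198),("S","NR"):s(412,457),("S","FR"):s(651,476)}
A={"T":[],"S":[]}
for (c,k),p in P.items():
    w=onz(T if c=="T" else S,p,.02);A[c].append((L[k],w[:2]));print(c,k,w.round(4))
for c in("T","S","TS"):
    q=sum((A[i] for i in c),[]);l=np.array([a for a,b in q]);w=np.array([b for a,b in q])
    lm,wm=l.mean(0),w.mean(0);a=l-lm;b=w-wm
    th=np.arctan2((a[:,0]*b[:,1]-a[:,1]*b[:,0]).sum(),(a*b).sum());Rm=np.array([[np.cos(th),-np.sin(th)],[np.sin(th),np.cos(th)]])
    print(c,th,(wm-Rm@lm).round(4),(w-(a@Rm.T+wm)).round(4).tolist())
for k in("FL","FR","NR"):print(k,tri(T,P[("T",k)],S,P[("S",k)]))
```

```text
T FL [0.6347 0.1049 0.02  ]
T FR [ 0.6465 -0.2146  0.02  ]
T NR [ 0.4191 -0.224   0.02  ]
S NL [0.4088 0.0918 0.02  ]
S FL [0.6362 0.1013 0.02  ]
S NR [ 0.4229 -0.2293  0.02  ]
S FR [ 0.6497 -0.2187  0.02  ]
T 0.03887127556014316 [ 0.5262 -0.0588] [[-0.0006, -0.0027], [-0.0014, 0.0016], [0.002, 0.0011]]
S 0.04339149164888466 [ 0.5294 -0.0637] [[0.0018, -0.0013], [-0.0015, -0.0019], [0.0018, 0.0013], [-0.0021, 0.0019]]
TS 0.04172142726957315 [ 0.5279 -0.0616] [[-0.0019, -0.0002], [-0.0036, 0.0041], [-0.0002, 0.0043], [0.003, -0.0036], [-0.0004, -0.0037], [0.0036, -0.001], [-0.0004, 0.0]]
FL (array([0.6360674 , 0.10563588, 0.01380536]), np.float64(0.000932027094176059))
FR (array([ 0.64917454, -0.21579688,  0.01068515]), np.float64(0.002331697732349398))
NR (array([ 0.4195945 , -0.22564982,  0.0079744 ]), np.float64(0.001703516791110771))
```

Emit:
nudge_tcp:
  segments: "0,0,0.003,0.03,-0.008,0,-0.003;0,0,0.003,0.06,-0.008,0,-0.003;0,0,0.003,0.08,-0.008,0,-0.003;0,0,0.003,0.092,-0.008,0,-0.003;0,0,0.003,0.092,-0.008,0,-0.003"

```text
clock: 5.1
eef_pos: [0.6148, 0.0225, 0.164]
eef_rot: [0.692, 0.722, -0.0, 0.0]
ft_force: [0.2, 0.0, -1.1]
finger_gap: 0.15
gripper_force: 107.8
```

Emit:
nudge_tcp:
  segments: "0,0,0,0.002,0,0,0;0,0,0,0.004,0,0,0;0,0,0,0.004,0,0,0"

```text
clock: 5.4
eef_pos: [0.6168, 0.0215, 0.1622]
eef_rot: [0.692, 0.722, 0.001, 0.002]
ft_force: [-0.1, 0.4, -0.6]
finger_gap: 0.15
gripper_force: 107.8
```

Emit:
nudge_tcp:
  segments: "0,0,0,0.001,0,0,0;0,0,0,0.002,0,0,0;0,0,0,0.002,0,0,0"

```text
clock: 5.7
eef_pos: [0.6163, 0.0214, 0.1594]
eef_rot: [0.692, 0.722, 0.001, 0.002]
ft_force: [-0.1, 0.3, -1.0]
finger_gap: 0.15
gripper_force: 107.8
```

Emit:
nudge_tcp:
  segments: "0,0,0,0.001,0,0,0;0,0,0,0.002,0,0,0;0,0,0,0.002,0,0,0"

```text
clock: 6.0
eef_pos: [0.6163, 0.0215, 0.1571]
eef_rot: [0.692, 0.722, 0.0, 0.002]
ft_force: [-0.6, 0.8, -1.8]
finger_gap: 0.152
gripper_force: 107.8
```

Emit:
nudge_tcp:
  segments: "0,0,0,0.001,0,0,0;0,0,0,0.002,0,0,0;0,0,0,0.002,0,0,0"
  only: "eef_pos|ft"

```text
eef_pos: [0.6162, 0.0215, 0.1551]
ft_force: [0.0, -0.7, -0.8]
```

Emit:
nudge_tcp:
  segments: "0,0,0,0.001,0,0,0;0,0,0,0.001,0,0,0"
  only: "eef_pos|ft"

```text
eef_pos: [0.6163, 0.0214, 0.1542]
ft_force: [0.2, -0.7, -0.5]
```

Emit:
nudge_tcp:
  segments: "0,0,0,0.001,0,0,0;0,0,0,0.001,0,0,0"
  only: "eef_pos|ft"

```text
eef_pos: [0.6164, 0.0216, 0.154]
ft_force: [-1.0, 0.4, 3.8]
```

The floor touch came at TCP z = 0.154, so the tips are 148 mm ahead of the TCP. I'll raise the rake about 2 mm and sweep.

Emit:
nudge_tcp:
  segments: "0,0,0,-0.0025,0,0,0;0,0,-0.01,-0.0025,0,0,0;0,0,-0.02,-0.0025,0,0,0;0,0,-0.03,-0.0025,0,0,0;0,0,-0.04,-0.0025,0,0,0;0,0,-0.05,-0.0025,0,0,0;0,0,-0.06,-0.0025,0,0,0;0,0,-0.07,-0.0025,0,0,0;0,0,-0.08,-0.0025,0,0,0;0,0,-0.09,-0.0025,0,0,0;0,0,-0.10,-0.0025,0,0,0;0,0,-0.10,-0.0025,0,0,0"

```text
clock: 7.9
eef_pos: [0.5145, 0.0174, 0.1554]
eef_rot: [0.692, 0.722, -0.0, 0.001]
ft_force: [-0.7, 0.3, -0.4]
finger_gap: 0.151
gripper_force: 107.6
```

Emit:
nudge_tcp:
  segments: "0,0,-0.01,0,0,0,0;0,0,-0.02,0,0,0,0;0,0,-0.03,0,0,0,0;0,0,-0.04,0,0,0,0;0,0,-0.05,0,0,0,0;0,0,-0.05,0,0,0,0"

```text
clock: 8.5
eef_pos: [0.4643, 0.0153, 0.1551]
eef_rot: [0.692, 0.722, -0.0, 0.001]
ft_force: [-0.7, 0.9, -1.4]
finger_gap: 0.149
gripper_force: 107.8
```

Run:
```python
from h import *
from rig import robot
import pickle
s=robot.sense();c,q=np.cos(.041),np.sin(.041);v=s["eef_pos"][:2]-[.528,-.0615];print("tray xy",c*v[0]+q*v[1],-q*v[0]+c*v[1])
o=[]
for n,(y0,y1,x0,x1) in(("top",(120,250,190,345)),("scene",(80,275,190,345))):
    f=robot.grab_frame(n);o.append(cv2.resize(f["image"][y0:y1,x0:x1],None,fx=2.5,fy=2.5,interpolation=2))
h=max(i.shape[0] for i in o);cv2.imwrite("pics/c3.png",np.hstack([cv2.copyMakeBorder(i,0,h-i.shape[0],0,5,0) for i in o])[:,:,::-1])
```

```text
tray xy -0.060497971264909224 0.07933560033462715
```

View pics/c3.png

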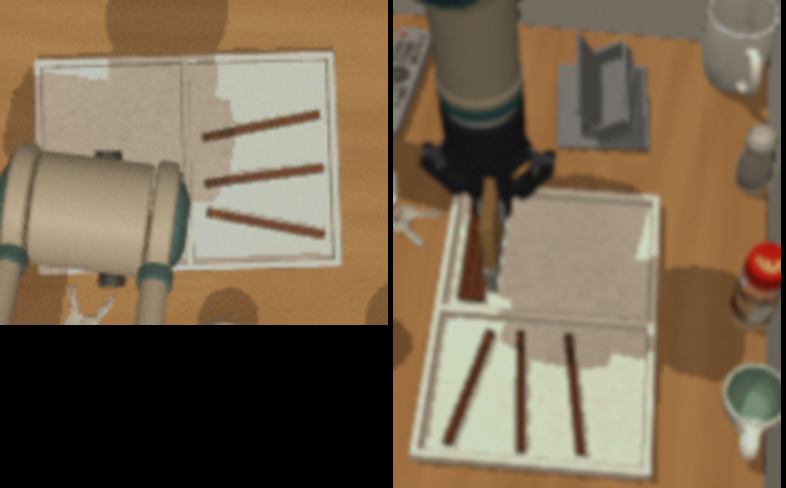

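The scene view shows three sticks packed just ahead of the rake at (458-490, 200-300), with a small gap left to the rim. I'll push the last centimetre gently, watching the force.

Emit:
nudge_tcp:
  segments: "0,0,-0.004,0,0,0,0;0,0,-0.008,0,0,0,0;0,0,-0.008,0,0,0,0"
  only: "pos|ft"

```text
eef_pos: [0.4579, 0.0149, 0.1552]
ft_force: [0.6, -0.3, -0.9]
```

Emit:
nudge_tcp:
  segments: "0,0,-0.002,0,0,0,0;0,0,-0.003,0,0,0,0;0,0,-0.003,0,0,0,0"
  only: "pos|ft"

```text
eef_pos: [0.4554, 0.0147, 0.1553]
ft_force: [-0.1, 0.9, -0.9]
```

Emit:
nudge_tcp:
  segments: "0,0,-0.002,0,0,0,0;0,0,-0.002,0,0,0,0"
  only: "pos|ft"

```text
eef_pos: [0.4532, 0.0146, 0.1552]
ft_force: [0.2, 0.6, -0.6]
```

Emit:
nudge_tcp:
  segments: "0,0,-0.002,0,0,0,0;0,0,-0.002,0,0,0,0"
  only: "pos|ft"

```text
eef_pos: [0.4513, 0.0145, 0.1553]
ft_force: [-0.5, 1.4, 0.1]
```

Emit:
nudge_tcp:
  segments: "0,0,-0.001,0,0,0,0;0,0,-0.001,0,0,0,0"
  only: "pos|ft"

```text
eef_pos: [0.4509, 0.0145, 0.1554]
ft_force: [2.0, -0.4, -1.2]
```

Emit:
nudge_tcp:
  segments: "0,0,-0.001,0,0,0,0;0,0,-0.001,0,0,0,0"
  only: "pos|ft"

```text
eef_pos: [0.4505, 0.0144, 0.1556]
ft_force: [2.1, -0.3, -1.8]
```

Emit:
nudge_tcp:
  segments: "0,0,-0.002,0,0,0,0;0,0,-0.003,0,0,0,0;0,0,-0.003,0,0,0,0"
  only: "pos|ft"

```text
eef_pos: [0.4494, 0.0143, 0.1561]
ft_force: [7.1, 0.4, -2.1]
```

Emit:
nudge_tcp:
  segments: "0,0,0.008,0,0,0,0;0,0,0.014,0,0,0,0;0,0,0.014,-0.03,0,0,0;0,0,0.014,-0.06,0,0,0;0,-0.05,0.05,-0.07,0,0,0;0,-0.09,0.09,-0.07,0,0,0;0,-0.13,0.13,-0.07,0,0,0;0,-0.158,0.16,-0.07,0,0,0;0,-0.158,0.17,-0.07,0,0,0;0,-0.158,0.17,-0.07,0,0,0"

```text
clock: 11.3
eef_pos: [0.6251, -0.1386, 0.2245]
eef_rot: [0.693, 0.721, 0.0, 0.001]
ft_force: [-0.6, 0.7, -2.1]
finger_gap: 0.15
gripper_force: 108.0
```

Run:
```python
from h import *
from rig import robot
s=rep([.6231,-.1366,.164],frame(.041,0))
f=robot.grab_frame("scene");g=robot.grab_frame("top")
a=[cv2.resize(f["image"][145:275,190:305],None,fx=3.4,fy=3.4,interpolation=2),cv2.resize(g["image"][135:240,195:265],None,fx=4.2,fy=4.2,interpolation=2)]
a=[cv2.copyMakeBorder(i,0,max(0,442-i.shape[0]),0,5,0) for i in a]
cv2.imwrite("pics/c4.png",np.hstack(a)[:,:,::-1])
```

```text
[ 0.0022 -0.002   0.0605] [ 0.0023  0.0019 -0.0006] t 11.3
```

View pics/c4.png

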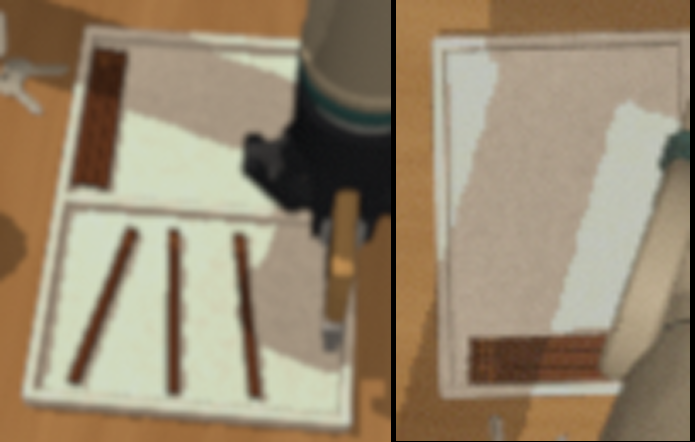

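The left bay is now a neat, close row against the near rim, at (75-125, 48-188) in the scene crop. Now the right bay.

Emit:
nudge_tcp:
  segments: "0,0.002,-0.002,0.03,0.002,0.002,0;0,0.002,-0.002,0.055,0.002,0.002,0;0,0.002,-0.002,0.066,0.002,0.002,0;0,0.002,-0.002,0.066,0.002,0.002,0;0,0.002,-0.002,0.066,0.002,0.002,0"

```text
clock: 11.9
eef_pos: [0.6209, -0.1341, 0.1609]
eef_rot: [0.692, 0.722, 0.001, 0.001]
ft_force: [0.2, 0.3, -1.0]
finger_gap: 0.145
gripper_force: 108.2
```

```bash
python3 -c "
from h import *
rep([.6231,-.1366,.1555],frame(.041,0))"
```

```text
[-0.0026  0.0021  0.0054] [ 0.0018 -0.0001  0.0015] t 11.9
```

Emit:
nudge_tcp:
  segments: "0,-0.002,0,0.003,0,0,0;0,-0.002,0,0.005,0,0,0;0,-0.002,-0.01,0.005,0,0,0;0,-0.002,-0.02,0.005,0,0,0;0,-0.002,-0.03,0.005,0,0,0;0,-0.002,-0.04,0.005,0,0,0;0,-0.002,-0.05,0.005,0,0,0;0,-0.002,-0.06,0.005,0,0,0;0,-0.002,-0.07,0.005,0,0,0;0,-0.002,-0.08,0.005,0,0,0;0,-0.002,-0.09,0.005,0,0,0;0,-0.002,-0.10,0.005,0,0,0"

```text
clock: 13.1
eef_pos: [0.5204, -0.1407, 0.155]
eef_rot: [0.692, 0.722, 0.001, 0.0]
ft_force: [0.1, 0.1, -0.9]
finger_gap: 0.152
gripper_force: 108.1
```

Emit:
nudge_tcp:
  segments: "0,0,-0.01,0,0,0,0;0,0,-0.02,0,0,0,0;0,0,-0.03,0,0,0,0;0,0,-0.04,0,0,0,0;0,0,-0.05,0,0,0,0;0,0,-0.055,0,0,0,0;0,0,-0.055,0,0,0,0"

```text
clock: 13.8
eef_pos: [0.4651, -0.1429, 0.1548]
eef_rot: [0.692, 0.722, 0.0, -0.0]
ft_force: [-0.4, -0.5, -0.6]
finger_gap: 0.151
gripper_force: 107.9
```

```bash
python3 -c "
from h import *
c,q=np.cos(.041),np.sin(.041)
rep([.528-.0757*c+.079*q,-.0615-.0757*q-.079*c,.1555],frame(.041,0))"
```

```text
[-0.0003 -0.0095 -0.0007] [ 0.0005 -0.0006  0.0006] t 13.8
```

Emit:
nudge_tcp:
  segments: "0,0,-0.003,0,0,0,0;0,0,-0.006,0,0,0,0;0,0,-0.008,0,0,0,0;0,0,-0.008,0,0,0,0"
  only: "pos|ft"

```text
eef_pos: [0.4581, -0.1433, 0.1549]
ft_force: [-0.3, -0.2, -0.4]
```

Emit:
nudge_tcp:
  segments: "0,0,-0.002,0,0,0,0;0,0,-0.002,0,0,0,0"
  only: "pos|ft"

```text
eef_pos: [0.4572, -0.1436, 0.1552]
ft_force: [3.4, 0.4, -1.8]
```

Emit:
nudge_tcp:
  segments: "0,0,-0.001,0,0,0,0;0,0,-0.002,0,0,0,0;0,0,-0.002,0,0,0,0"
  only: "pos|ft"

```text
eef_pos: [0.4565, -0.1436, 0.1555]
ft_force: [5.0, 1.8, -1.4]
```

Emit:
nudge_tcp:
  segments: "0,0,-0.001,0,0,0,0;0,0,-0.002,0,0,0,0;0,0,-0.002,0,0,0,0"
  only: "pos|ft"

```text
eef_pos: [0.4558, -0.1437, 0.1558]
ft_force: [9.5, 3.4, -3.6]
```

Emit:
nudge_tcp:
  segments: "0,0,0.008,0,0,0,0;0,0,0.014,0,0,0,0;0,0,0.014,-0.03,0,0,0;0,0,0.014,-0.07,0,0,0;0,0,0.014,-0.11,0,0,0;0,0,0.014,-0.13,0,0,0;0,0,0.014,-0.13,0,0,0"

```text
clock: 15.7
eef_pos: [0.4667, -0.1436, 0.2876]
eef_rot: [0.692, 0.722, 0.001, 0.003]
ft_force: [0.8, -0.2, -1.8]
finger_gap: 0.15
gripper_force: 108.4
```

```bash
python3 -c "
from h import *
r=frame(YS,np.pi/6);rep([.4255,.2233,.2616],R.from_quat([0.650199,0.71429104,0.19190099,0.17379179]))"
```

```text
[ 0.3684 -0.0258  0.0249] [-0.5186  0.0176 -0.0495] t 15.7
```

Emit:
nudge_tcp:
  segments: "0,0.368,-0.026,0.025,-0.519,0.018,-0.05;0,0.368,-0.026,0.025,-0.519,0.018,-0.05;0,0.368,-0.026,0.025,-0.519,0.018,-0.05;0,0.368,-0.026,0.025,-0.519,0.018,-0.05;0,0.368,-0.026,0.025,-0.519,0.018,-0.05;0,0.368,-0.026,0.025,-0.519,0.018,-0.05;0,0.368,-0.026,0.025,-0.519,0.018,-0.05;0,0.368,-0.026,0.025,-0.519,0.018,-0.05;0,0.368,-0.026,0.025,-0.519,0.018,-0.05;0,0.368,-0.026,0.025,-0.519,0.018,-0.05;0,0.368,-0.026,0.025,-0.519,0.018,-0.05;0,0.368,-0.026,0.025,-0.519,0.018,-0.05"

```text
clock: 16.9
eef_pos: [0.4245, 0.2218, 0.2592]
eef_rot: [0.652, 0.714, 0.191, 0.172]
ft_force: [0.8, 0.2, -0.6]
finger_gap: 0.155
gripper_force: 108.4
```

Run:
```python
from h import *
from rig import robot
q=R.from_quat([0.650199,0.71429104,0.19190099,0.17379179])
rep([.4255,.2233,.2616],q)
s=rep([.4911,.2292,.1479],q)
f=robot.grab_frame("scene");g=robot.grab_frame("top");w=robot.grab_frame("wrist")
a=[cv2.resize(f["image"][145:275,190:305],None,fx=2.5,fy=2.5,interpolation=2),cv2.resize(w["image"][80:384,80:480],None,fx=1.2,fy=1.2)]
h=max(i.shape[0] for i in a);a=[cv2.copyMakeBorder(i,0,h-i.shape[0],0,5,0) for i in a]
cv2.imwrite("pics/c5.png",np.hstack(a)[:,:,::-1]);cv2.imwrite("pics/top5.png",g["image"][:,:,::-1])
```

```text
[ 0.0014  0.0022 -0.0015] [-0.0049 -0.0009 -0.0036] t 16.9
[0.0008 0.003  0.1299] [-0.0049 -0.0009 -0.0036] t 16.9
```

View pics/c5.png

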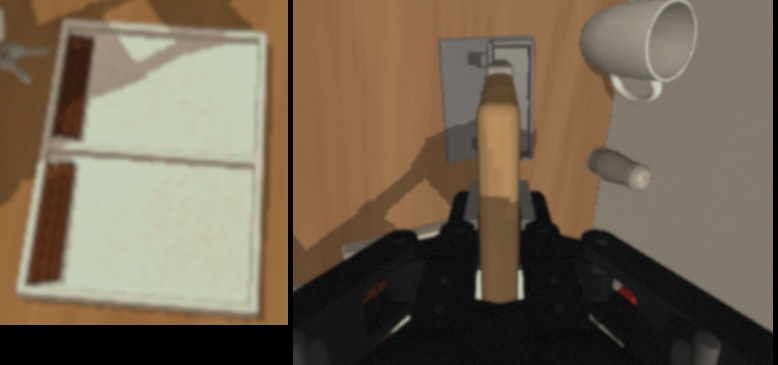

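Both bays now show close rows along the near rim, at (55-92, 38-138) and (27-75, 163-283). The rake is above the trough and aligned. I'll insert it slightly off the rest, then settle it.

Emit:
nudge_tcp:
  segments: "0,0.001,0.006,0.02,-0.004,0,-0.003;0,0.001,0.007,0.04,-0.004,0,-0.003;0,0.001,0.007,0.06,-0.004,0,-0.003;0,0.001,0.007,0.08,-0.004,0,-0.003;0,0.001,0.007,0.10,-0.004,0,-0.003;0,0.001,0.007,0.115,-0.004,0,-0.003;0,0.001,0.007,0.122,-0.004,0,-0.003;0,0.001,0.007,0.122,-0.004,0,-0.003"

```text
clock: 17.85
eef_pos: [0.4912, 0.2305, 0.1569]
eef_rot: [0.65, 0.715, 0.192, 0.173]
ft_force: [0.3, 0.1, -0.9]
finger_gap: 0.147
gripper_force: 108.5
```

```bash
python3 -c "
from h import *
rep([.4911,.2292,.1479],R.from_quat([0.650199,0.71429104,0.19190099,0.17379179]))"
```

```text
[-0.0013 -0.0047  0.0077] [-0.0006 -0.0018  0.0004] t 17.85
```

Emit:
nudge_tcp:
  segments: "0,-0.001,-0.003,0.003,0,0,0;0,-0.001,-0.004,0.005,0,0,0;0,-0.001,-0.004,0.005,0,0,0"
  only: "pos|ft"

```text
eef_pos: [0.4897, 0.2301, 0.1514]
ft_force: [-0.8, -0.3, -1.3]
```

Emit:
nudge_tcp:
  segments: "0,0,0,0.002,0,0,0;0,0,0,0.002,0,0,0"
  only: "pos|ft"

```text
eef_pos: [0.4911, 0.2305, 0.1498]
ft_force: [-0.5, 0.6, -0.6]
```

```bash
python3 -c "
from h import *
rep([.4911,.2292,.1479],R.from_quat([0.650199,0.71429104,0.19190099,0.17379179]))"
```

```text
[-0.0013 -0.001   0.0016] [ 0.0014 -0.0033  0.0015] t 18.35
```

Emit:
nudge_tcp:
  segments: "0,0,0,0.001,0,0,0;0,0,0,0.002,0,0,0;0,0,0,0.002,0,0,0"
  only: "pos|ft"

```text
eef_pos: [0.4918, 0.2308, 0.1485]
ft_force: [-4.8, 1.3, 4.7]
```

Emit:
nudge_tcp:
  segments: "0,0,-0.001,0.001,0,0,0;0,0,-0.001,0.001,0,0,0"
  only: "pos|ft"

```text
eef_pos: [0.4916, 0.2309, 0.1483]
ft_force: [-10.2, 0.3, 14.7]
```

```bash
python3 -c "
from h import *
rep([.4911,.2292,.1479],R.from_quat([0.650199,0.71429104,0.19190099,0.17379179]))"
```

```text
[-0.0016 -0.0008  0.    ] [ 0.004  -0.0041  0.0015] t 18.85
```

Emit:
nudge_tcp:
  segments: "0,0,0,-0.0015,0,0,0;0,0,0,-0.0015,0,0,0;0.2,0,0,-0.0015,0,0,0;0.3,0,0,-0.0015,0,0,0;0.5,0,0,-0.0015,0,0,0;0.6,0,0,-0.0015,0,0,0;0.6,0,0,-0.0015,0,0,0;0.6,0,0,-0.0015,0,0,0"

```text
clock: 19.65
eef_pos: [0.4909, 0.2304, 0.1477]
eef_rot: [0.649, 0.715, 0.193, 0.173]
ft_force: [-1.3, 0.1, 0.8]
finger_gap: 0.6
gripper_force: 0.0
```

Emit:
nudge_tcp:
  segments: "0.6,0,0,-0.015,0,0,0;0.6,0,0,-0.04,0,0,0;0.6,0,0,-0.07,0,0,0;0.6,0,0,-0.11,0,0,0;0.6,0,0,-0.15,0,0,0;0.6,0,0,-0.15,0,0,0"

```text
clock: 20.25
eef_pos: [0.4163, 0.2235, 0.2828]
eef_rot: [0.648, 0.714, 0.198, 0.175]
ft_force: [1.0, 0.0, 0.7]
finger_gap: 0.602
gripper_force: 0.0
```

Run:
```python
from h import *
from rig import robot
rep([.30,-.10,.33],frame(0,0))
f=robot.grab_frame("scene")
w=robot.grab_frame("wrist")
a=[cv2.resize(f["image"][75:275,190:305],None,fx=2.5,fy=2.5,interpolation=2),w["image"]]
h=max(i.shape[0] for i in a);a=[cv2.copyMakeBorder(i,0,h-i.shape[0],0,0,0) for i in a]
cv2.imwrite("pics/c6.png",np.hstack(a)[:,:,::-1])
```

```text
[-0.3102 -0.1018 -0.1175] [ 0.5332 -0.0329  0.0939] t 20.25
```

View pics/c6.png

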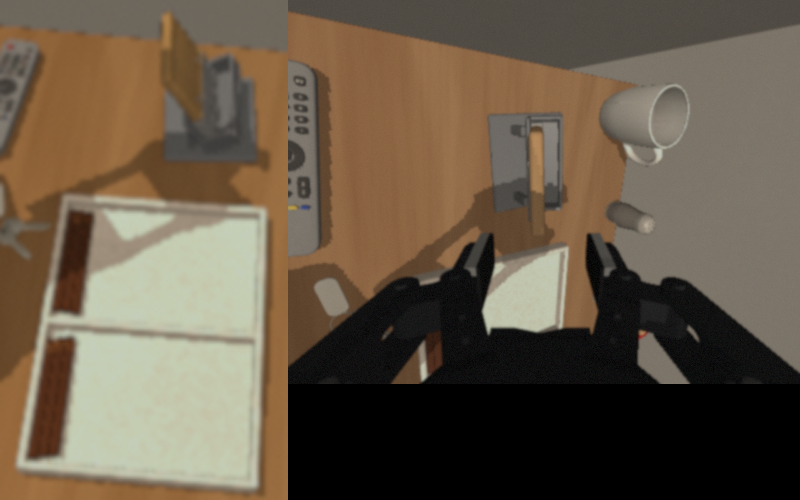

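The rake leans in its stand as before, and both rows lie along the near rim. I'll check the rows numerically.

Run:
```python
from h import *
from rig import robot
import pickle
d0=pickle.load(open("f0.pkl","rb"))
c,q=np.cos(.041),np.sin(.041)
def tr(w): v=w[:2]-[.528,-.0615];return np.array([c*v[0]+q*v[1],-q*v[0]+c*v[1]])
for n in("scene","top"):
    f=robot.grab_frame(n);h=cv2.cvtColor(f["image"],cv2.COLOR_RGB2HSV)
    P=proj(f,[[.528+c*x-q*y,-.0615+q*x+c*y,.012] for x,y in((-.11,.158),(.11,.158),(.11,-.158),(-.11,-.158))]).astype(int)
    k=np.zeros(h.shape[:2],np.uint8);cv2.fillPoly(k,[P],255)
    m=cv2.inRange(h,(0,90,20),(18,255,125))&k
    for ct in cv2.findContours(m,0,1)[0]:
        if cv2.contourArea(ct)<60: continue
        b=cv2.boxPoints(cv2.minAreaRect(ct));print(n,cv2.contourArea(ct),(1e3*np.array([tr(onz(f,p,.016)) for p in b])).round(0).tolist())
    if n=="scene":
        D=cv2.absdiff(f["image"],d0[n]["image"])[78:130,250:300].max(2);print("stand diff",(D>40).sum(),D.shape)
```

```text
scene 473.5 [[-106.0, -148.0], [-107.0, -18.0], [-77.0, -21.0], [-78.0, -150.0]]
scene 353.5 [[-107.0, 16.0], [-107.0, 143.0], [-77.0, 139.0], [-79.0, 13.0]]
stand diff 49 (52, 50)
top 432.5 [[-79.0, 144.0], [-79.0, 20.0], [-107.0, 20.0], [-108.0, 143.0]]
top 406.5 [[-78.0, -15.0], [-81.0, -143.0], [-108.0, -143.0], [-104.0, -14.0]]
```

```bash
python3 -c "
from rig import robot
print(robot.hand_in())"
```

```text
the job is handed in; nothing more can be done
None
```

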